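# Stow the flashlights in the leaning rack and close its keeper

## Task

Put the three flashlights away in the rack: lower each one, tail first, into the leaning pocket of its own colour until it is fully home, without letting it fall in. When all three are in, swing the keeper bar with the orange handle forward over their heads until it rests in its catch. Leave the bottle, headlamp, whistle and light switch where they are.

Things in the scene. Friction and masses are not known exactly. Their poses are not given: they have to be found in the camera images.
- light_red: compact aluminium flashlight with a red head, 125 mm long, standing upright on its tail cap on the ledge. Origin: centre of the tail end; z runs along the flashlight to the lens. Silver body 32 mm in diameter from z = 0 to 87 mm, red head 40 mm in diameter from z = 87 to 125 mm. About 0.16 kg
- light_yellow: compact aluminium flashlight with a yellow head, 125 mm long, standing upright on its tail cap on the ledge. Origin: centre of the tail end; z runs along the flashlight to the lens. Silver body 32 mm in diameter from z = 0 to 87 mm, yellow head 40 mm in diameter from z = 87 to 125 mm. About 0.16 kg
- light_blue: compact aluminium flashlight with a blue head, 125 mm long, standing upright on its tail cap on the ledge. Origin: centre of the tail end; z runs along the flashlight to the lens. Silver body 32 mm in diameter from z = 0 to 87 mm, blue head 40 mm in diameter from z = 87 to 125 mm. About 0.16 kg
- well_red: red square pocket of the rack, leaning 28 degrees from vertical towards the robot's side. Origin: centre of its underside; z: pocket axis, out of the mouth; y: across the rack. Outside 52 x 52, inside 44 x 44 mm, inner floor z = 4, mouth z = 80 mm. The pockets stand 72 mm apart, in any order of colours; a seated flashlight stands 49 mm out of the mouth
- well_yellow: yellow square pocket of the rack, leaning 28 degrees from vertical towards the robot's side. Origin: centre of its underside; z: pocket axis, out of the mouth; y: across the rack. Outside 52 x 52, inside 44 x 44 mm, inner floor z = 4, mouth z = 80 mm. The pockets stand 72 mm apart, in any order of colours; a seated flashlight stands 49 mm out of the mouth
- well_blue: blue square pocket of the rack, leaning 28 degrees from vertical towards the robot's side. Origin: centre of its underside; z: pocket axis, out of the mouth; y: across the rack. Outside 52 x 52, inside 44 x 44 mm, inner floor z = 4, mouth z = 80 mm. The pockets stand 72 mm apart, in any order of colours; a seated flashlight stands 49 mm out of the mouth
- rack: fixed aluminium base of the rack, 200 x 310 x 15 mm, from x = -85 to 115 mm. Origin: underside, midway between the keeper's ends; x to the rack's back, y along the row of pockets, z up. Dark posts at y = -140 and 140 mm: hinge posts (x = 75, 73 mm high) and catch posts (x = -5, 133 mm high)
- keeper (a joint): angle of the keeper, a steel wire bail (10 mm bar, 280 mm wide, arms 156 mm long) hinged at both ends of the rack. 0 = closed: bar above the flashlight heads, at x = -43, z = 162 mm in the rack's frame, arms in the catches. Grows as it swings up and back about the rack's +y axis, to 1.4 rad; stays where it is left (about 2 N moves it)
- keeper_grip (a point): middle of the orange handle of the keeper, a 12 mm round stub 60 mm long that continues the keeper's bar past the arm on the rack's +y side (centre at y = 175 mm in the rack's frame; a 20 mm end knob)
- keeper_hinge (a point): point on the keeper's hinge axis midway between its posts (x = 75, y = 0, z = 60 mm in the rack's frame); the axis runs along the rack's y
- bottle: upright steel drinking bottle with a black cap, 66 mm in diameter, 210 mm high; origin: centre of its underside. Bystander
- headlamp: red headlamp without its strap, 57 x 68 x 42 mm; origin: centre of its underside. Bystander
- whistle: yellow plastic whistle lying flat, 65 x 20 x 27 mm; origin: centre of its underside. Bystander
- switch (a joint): black toggle switch of the closet light, fixed on the ledge behind the rack's right end, with a 50 mm lever that leans towards the robot at 0 and swings away as the value grows. To be left alone
- switch_tip (a point): tip of the black toggle switch's lever; its block is under and just behind it

How it is judged:
On the way, in this order (a step that is already met when the one before it is completed fails the run):
1. all three flashlights are fully home in the pockets of their own colour, the keeper still open (z of light_red in the frame of well_red between 0 and 0.01 m and angle between the z axis of light_red and the z axis of well_red, either way round below 0.2 rad and x of light_red in the frame of well_red between -0.012 and 0.012 m and y of light_red in the frame of well_red between -0.012 and 0.012 m and z of light_yellow in the frame of well_yellow between 0 and 0.01 m and angle between the z axis of light_yellow and the z axis of well_yellow, either way round below 0.2 rad and x of light_yellow in the frame of well_yellow between -0.012 and 0.012 m and y of light_yellow in the frame of well_yellow between -0.012 and 0.012 m and z of light_blue in the frame of well_blue between 0 and 0.01 m and angle between the z axis of light_blue and the z axis of well_blue, either way round below 0.2 rad and x of light_blue in the frame of well_blue between -0.012 and 0.012 m and y of light_blue in the frame of well_blue between -0.012 and 0.012 m and value of joint keeper above 0.4 rad), for 0.2 s.
2. the keeper is swung closed into its catch (value of joint keeper below 0.06 rad), for 0.2 s.
At the end, for the whole second after the job is handed in: Each flashlight stands tail-down in the pocket of its own colour: tail within 6 mm of the pocket's inner floor and 12 mm of its axis, lined up with it within 0.2 rad, at rest; the keeper is closed to within 0.06 rad; everything is released (z of light_red in the frame of well_red between 0 and 0.01 m and angle between the z axis of light_red and the z axis of well_red, either way round below 0.2 rad and x of light_red in the frame of well_red between -0.012 and 0.012 m and y of light_red in the frame of well_red between -0.012 and 0.012 m and z of light_yellow in the frame of well_yellow between 0 and 0.01 m and angle between the z axis of light_yellow and the z axis of well_yellow, either way round below 0.2 rad and x of light_yellow in the frame of well_yellow between -0.012 and 0.012 m and y of light_yellow in the frame of well_yellow between -0.012 and 0.012 m and z of light_blue in the frame of well_blue between 0 and 0.01 m and angle between the z axis of light_blue and the z axis of well_blue, either way round below 0.2 rad and x of light_blue in the frame of well_blue between -0.012 and 0.012 m and y of light_blue in the frame of well_blue between -0.012 and 0.012 m and linear speed of each of light_red, light_yellow, light_blue below 0.02 m/s and value of joint keeper below 0.06 rad); the robot touches nothing.
It fails at once if a flashlight falls freely (over 0.7 m/s while not held) ((linear speed of light_red above 0.7 m/s and contact force between the fingers and light_red below 0.05 N) or (linear speed of light_yellow above 0.7 m/s and contact force between the fingers and light_yellow below 0.05 N) or (linear speed of light_blue above 0.7 m/s and contact force between the fingers and light_blue below 0.05 N)).
It fails at once if the bottle, headlamp or whistle is pushed more than 25 mm from its place (distance of any of bottle, headlamp, whistle from where it was at the start of the episode above 0.025 m).
It fails at once if the light switch is flipped or pushed over (value of joint switch above 0.25 rad).
It also fails if it takes over 72 s, if anything falls off the work surface, if the arm or the gripper's body presses on something with over 40 N, if the wrist force passes 120 N, or if a joint passes its speed limit or range.

## Robot

A 7-joint arm with a two-finger parallel gripper is mounted at the origin on the work surface. World frame = base frame: x ahead of the robot, y to its left, z up, the work surface at z = 0. Lengths are in m, angles in rad, forces in N, time in s.
With the tool pointing down it reaches from about 0.425 to 0.95 m from the base axis. Payload 16.7 kg.
Tool frame: the origin (TCP) lies at the very end of the fingers, on their centre line; the grasp point (between the pads) lies manip.pinch_z behind it (manip.pinch_z is the distance from the TCP to the grasp point, in m); z points along the fingers, y is the line along which they close (so a half turn about z gives the same grasp; the last joint's range is limited). The gripper opens to 94 mm and grips with 3 to 60 N. Pads are 16 mm wide; open, the fingers measure 119 mm over their backs; the gripper's body (75 mm by 177 mm) begins 78 mm behind the grasp point.
Start: joints at [-1.391, 0.426, 0.074, 1.606, -0.034, 1.111, -0.067], TCP at [0.219, 0.639, 0.205] pointing down, gripper open.
Joint ranges: [-2.85, 2.85], [-0.5, 2.14], [-1.23, 1.37], [0.21, 2.46], [-1.02, 4.16], [0.16, 2.05], [-2.73, 2.73]. Speed limits (rad/s): [1.89, 1.89, 2.39, 2.39, 3.01, 3.01, 3.01].

## Interface

Orientations are given as a unit quaternion [x, y, z, w].
In Python, from cell import manip gives the robot as it stands. The module is installed in compiled form; this text tells all that it offers.
- The arm moves only by the tool servo_tool, never from a script. Its argument "targets" is a list of rows, each an object of numbers: "tx", "ty", "tz": the shift along the world's x, y, z in units of 0.03 m (1.0 is 0.03 m); "twist": the turn about the world's z in units of 0.1 rad (1.0 is 0.1 rad); "gripper": the closure, from 0 (fully open) to 1 (shut). In form: [{"tx": .., "ty": .., "tz": .., "twist": .., "gripper": ..}, ...]. A call has 1 to 10 rows; each row shifts and turns the commanded pose from where the row before left it; what a row does not reach is not made up. A row lasts 1/8 s, in which the tool goes at most 62.5 mm and 10.7 degrees, less where a joint would pass 70% of its speed; a pose out of reach is approached as far as the arm can. A call with a number of a shift or a turn outside -1 to 1 is refused whole. A call with a gripper value outside its range is refused whole. The fingers move at their own pace and stop on an object; "newtons" is the grip in N (left out, the last holds). Time passes only in rows, so rows that do not move let the fingers close. It gives the time, the measured TCP pose, the force, the opening and the grip force at its end, in the units of the state.
- manip.sense(): the state, without advancing time (a new reading comes with each control period).
- manip.capture(name): name is "scene" or "top"; returns (picture, depth): 420x560x3 uint8, red, green, blue; 420x560 float32, m along the optical axis (not along the pixel's ray), 0 where there is no reading.
- manip.get_calibration(name): a dict with "fx", "fy", "cx", "cy" (pixels), "world_from_camera" (4x4, takes a point from camera to world coordinates). Camera axes: x right, y down, z forward; pixel columns grow to the right and rows downward; lengths in m; the calibration is good to about 2 mm. A picture is of the moment at which its call begins. get_calibration takes no time and is no camera call.
- manip.hand_in(): hands the job in; it is judged then, once.
The state is a dict: "clock": time; "q": joint angles; "joint_vel": joint speeds; "joint_torque": joint torques, N m; "tool_pos": TCP position; "ee_rot": TCP orientation; "wrist_force": force on the tool from outside, world axes, zero at the start; "wrist_torque": the same for the moment, N m; "gripper_width": finger opening in m; "gripper_force": force on a finger pad.
Only numpy, scipy, OpenCV 4.12 (cv2) and the standard library are available. Lean on these libraries where they do the work, as an engineer would, in place of code of your own. Each camera call takes 0.05 s, during which the arm holds its last target. There are 200 camera calls.

## Working session

There is one attempt and no reset: what is moved stays moved. The work goes in short steps, Python scripts to look and compute and a tool call to move; the robot and the scene stay as the last step left them, time stands still between calls to the robot, and variables do not carry over. Pictures are saved under pics/ and viewed, at most 10 in all, crops included, and the job is handed in when it is done.

Besides the shell and the picture viewer there is one more tool, called after ">>>" as name([rows], argument=value, ...), one row to a line, values as JSON. servo_tool: Moves the arm, as the interface text tells. Shifts and turns lie within -1 to 1; 1 stands for 0.03 m of shift or 0.1 rad of turn. Its arguments: {"type":"object","properties":{"targets":{"type":"array","items":{"type":"object","properties":{"tx":{"type":"number","minimum":-1,"maximum":1},"ty":{"type":"number","minimum":-1,"maximum":1},"tz":{"type":"number","minimum":-1,"maximum":1},"twist":{"type":"number","minimum":-1,"maximum":1},"gripper":{"type":"number"}}}},"newtons":{"type":"number"}},"required":["targets"]}

```bash
mkdir -p pics
cat > h.py <<'E'
import numpy as np, cv2
from cell import manip
def cap(n):
    im,d=manip.capture(n); c=manip.get_calibration(n)
    v,u=np.indices(d.shape); T=np.array(c["world_from_camera"])
    P=np.stack([(u-c["cx"])/c["fx"]*d,(v-c["cy"])/c["fy"]*d,d],-1)@T[:3,:3].T+T[:3,3]
    P[d==0]=np.nan
    return im,d,P
E
python3 - <<'E'
from h import *
print(manip.sense(), manip.pinch_z)
for n in("scene","top"):
    im,d,P=cap(n); cv2.imwrite(f"pics/{n}0.png",im[...,::-1]); np.savez(f"{n}0.npz",im=im,P=P)
    print(n,manip.get_calibration(n))
E
```

```text
{'clock': 0.0, 'q': array([-1.39047572,  0.42671412,  0.07384555,  1.60661362, -0.03411831,
        1.11078163, -0.06708836]), 'joint_vel': array([-0.00064187,  0.00092445, -0.00107755, -0.00091086, -0.00079865,
       -0.00041221,  0.00067838]), 'joint_torque': array([-3.31461160e-04, -9.35783458e+01,  3.66663069e+00, -4.54195762e+01,
       -4.87837312e-02,  1.98686012e-02,  1.03635316e-04]), 'tool_pos': array([0.21849353, 0.63819692, 0.20478446]), 'ee_rot': array([ 1.64175409e-01,  9.86430961e-01, -6.25210958e-04, -6.69016667e-05]), 'wrist_force': array([ 0.49297136, -0.28436476, -0.40990911]), 'wrist_torque': array([ 0.0059465 , -0.01892145,  0.00515091]), 'gripper_force': 0.0, 'gripper_width': 0.09402020989684401} 0.0188
scene {'fx': 397.2533139554729, 'fy': 397.2533139554729, 'cx': 286.7792556033897, 'cy': 211.023883799482, 'world_from_camera': array([[ 0.93025418,  0.26923801, -0.24927505,  0.81740877],
       [ 0.36659886, -0.65378978,  0.66193972, -0.6264962 ],
       [ 0.01524585, -0.70715615, -0.70689302,  0.77323412],
       [ 0.        ,  0.        ,  0.        ,  1.        ]])}
top {'fx': 517.5115944731753, 'fy': 517.5115944731753, 'cx': 281.97380829861703, 'cy': 210.0798027211155, 'world_from_camera': array([[-0.07236907, -0.97557758,  0.2073912 ,  0.33363705],
       [-0.99736264,  0.07193725, -0.00963319,  0.02129074],
       [-0.00552123, -0.20754138, -0.97821066,  1.23510463],
       [ 0.        ,  0.        ,  0.        ,  1.        ]])}
```

View pics/scene0.png

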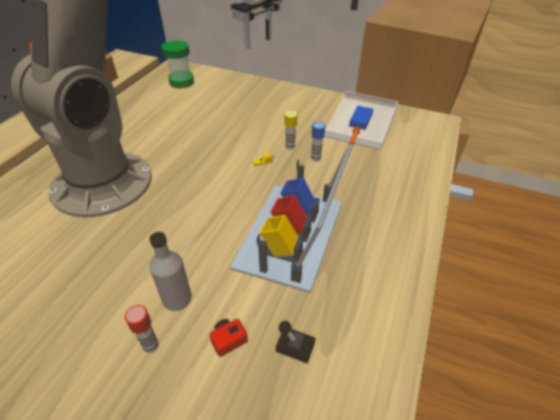

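View pics/top0.png

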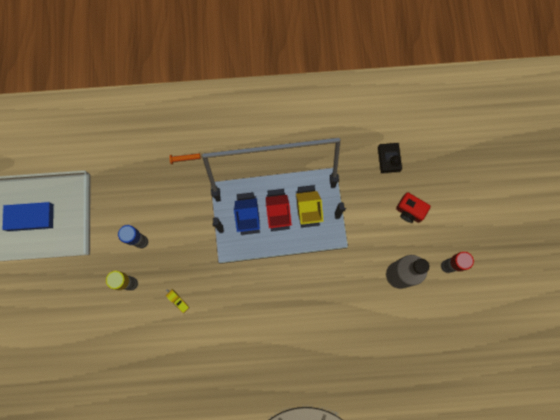

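Run:
```python
from h import *
for n in("top","scene"):
    z=np.load(n+"0.npz"); im,P=z["im"],z["P"]; hsv=cv2.cvtColor(im,cv2.COLOR_RGB2HSV)
    H,S,V=[hsv[...,i].astype(int) for i in range(3)]
    M={"red":((H<6)|(H>174))&(S>130)&(V>90),"yellow":(H>22)&(H<34)&(S>170)&(V>110),"blue":(H>105)&(H<125)&(S>150)&(V>70),"orange":(H>=6)&(H<14)&(S>180)&(V>110)}
    for c,m in M.items():
        k,l,s,ce=cv2.connectedComponentsWithStats(m.astype(np.uint8))
        for i in range(1,k):
            if s[i,4]<25: continue
            q=P[l==i]; q=q[~np.isnan(q[:,0])]
            if not len(q) or q[:,2].max()>.3 : continue
            t=q[q[:,2]>np.percentile(q[:,2],97)-.006]
            print(n,c,ce[i].round(),s[i],"top mean",t.mean(0).round(3),"min",q.min(0).round(3),"max",q.max(0).round(3))
# rack base
z=np.load("top0.npz"); im,P=z["im"],z["P"]
m=(abs(P[...,2]-.015)<.006)&(P[...,0]>.35)&(P[...,0]<.8)&(abs(P[...,1])<.25)
hsv=cv2.cvtColor(im,cv2.COLOR_RGB2HSV); m&=(hsv[...,0]>90)&(hsv[...,0]<125)&(hsv[...,1]>25)
k,l,s,_=cv2.connectedComponentsWithStats(m.astype(np.uint8)); i=1+np.argmax(s[1:,4])
q=P[l==i]; print(q[:,2].mean()); r=cv2.minAreaRect((q[:,:2]*1000).astype(np.float32)); print(r, cv2.boxPoints(r))
m=(P[...,2]>.17)&(P[...,2]<.26)&(P[...,0]>.55)
q=P[m]; print(len(q),q.min(0),q.max(0)); print(cv2.fitLine((q[:,:]).astype(np.float32),2,0,.01,.01).ravel())
```

```text
top red [414. 206.] [399 193  31  27 431] top mean [ 0.573 -0.302  0.041] min [ 0.541 -0.35  -0.002] max [ 0.607 -0.267  0.047]
top red [278. 213.] [266 198  25  30 466] top mean [0.582 0.019 0.117] min [ 0.538 -0.009  0.015] max [0.615 0.045 0.121]
top red [462. 261.] [455 252  18  18  71] top mean [ 0.429 -0.365  0.127] min [ 0.412 -0.43  -0.   ] max [ 0.461 -0.352  0.131]
top yellow [309. 208.] [297 192  26  32 555] top mean [ 0.585 -0.051  0.117] min [ 0.541 -0.078  0.024] max [ 0.622 -0.026  0.124]
top yellow [119. 279.] [111 271  14  18  44] top mean [0.442 0.369 0.125] min [ 0.425  0.359 -0.006] max [0.477 0.412 0.129]
top yellow [177. 301.] [166 290  23  23 201] top mean [0.407 0.278 0.028] min [ 0.369  0.245 -0.001] max [0.421 0.292 0.033]
top blue [247. 215.] [234 199  25  33 668] top mean [0.578 0.09  0.117] min [0.534 0.065 0.025] max [0.616 0.116 0.123]
top blue [ 26. 216.] [   3  203   47   27 1139] top mean [0.619 0.618 0.032] min [0.588 0.563 0.019] max [0.65  0.675 0.039]
top blue [131. 237.] [124 227  12  16  35] top mean [0.533 0.341 0.126] min [0.523 0.332 0.117] 
[... 1487 characters left out ...]
 min [ 0.553 -0.01   0.046] max [ 0.61  -0.004  0.106]
scene orange [142. 326.] [138 319   8  13  49] top mean [ 0.449 -0.378  0.118] min [ 0.443 -0.388  0.094] max [ 0.452 -0.371  0.123]
scene orange [232. 347.] [217 337  29  18  77] top mean [ 0.589 -0.323  0.029] min [ 0.571 -0.342  0.014] max [ 0.609 -0.295  0.034]
0.015748825362179177
((583.62353515625, 19.451385498046875), (196.0942840576172, 304.7292175292969), 2.821993827819824) [[ 478.1939    166.80405 ]
 [ 493.19672  -137.55563 ]
 [ 689.05316  -127.901276]
 [ 674.05035   176.4584  ]]
961 [ 0.66025905 -0.11954562  0.17150363] [0.69490653 0.23505075 0.22326901]
[-0.04670191  0.9988602   0.00986609  0.6801837   0.06205858  0.21312939]
```

Run:
```python
from h import *
th=np.radians(2.82); X=np.array([np.cos(th),np.sin(th)]);Y=np.array([-X[1],X[0]]); O=np.array([.5686,.0188])
L=np.radians(28)
for n in("top","scene"):
    z=np.load(n+"0.npz"); im,P=z["im"],z["P"]; hsv=cv2.cvtColor(im,cv2.COLOR_RGB2HSV)
    H,S,V=[hsv[...,i].astype(int) for i in range(3)]
    M={"red":((H<8)|(H>172))&(S>130)&(V>60),"yellow":(H>20)&(H<36)&(S>150)&(V>60),"blue":(H>105)&(H<125)&(S>130)&(V>40)}
    d=P[...,:2]-O; R=np.stack([d@X,d@Y,P[...,2]],-1)
    for c,m in M.items():
        y0={"red":0,"yellow":-.072,"blue":.072}[c]
        q=R[m&(abs(R[...,1]-y0)<.036)&(abs(R[...,0])<.085)&(R[...,2]>.02)]
        s=-np.sin(L)*q[:,0]+np.cos(L)*q[:,2]; t=np.cos(L)*q[:,0]+np.sin(L)*q[:,2]
        top=np.percentile(s,96); k=abs(s-top)<.004
        print(n,c,k.sum(),"s",top.round(4),"t",np.percentile(t[k],[2,98]).round(4),"y",np.percentile(q[k,1],[2,98]).round(4))
    for nm,c0 in(("red",(.435,-.372)),("yellow",(.445,.365)),("blue",(.535,.34))):
        q=P[(np.hypot(P[...,0]-c0[0],P[...,1]-c0[1])<.04)&(abs(P[...,2]-.125)<.007)]
        print(n,nm,len(q),q.mean(0).round(4),np.percentile(q,[3,97],axis=0).round(3).tolist())
    q=P[(abs(P[...,0]-.42)<.09)&(abs(P[...,1]+.29)<.09)&(P[...,2]>.19)&(P[...,2]<.225)]
    print("cap",len(q),q.mean(0),np.percentile(q,[3,97],axis=0).round(3).tolist())
```

```text
top red 120 s 0.0993 t [0.0171 0.0692] y [-0.0241  0.025 ]
top yellow 125 s 0.0999 t [0.018  0.0694] y [-0.0962 -0.0452]
top blue 129 s 0.0996 t [0.0178 0.0695] y [0.0475 0.0969]
top red 286 [ 0.4296 -0.3689  0.1257] [[0.412, -0.386, 0.121], [0.447, -0.352, 0.13]]
top yellow 286 [0.4434 0.3779 0.1254] [[0.426, 0.36, 0.121], [0.46, 0.396, 0.13]]
top blue 267 [0.5409 0.3511 0.1256] [[0.523, 0.334, 0.121], [0.558, 0.368, 0.129]]
cap 206 [ 0.41765348 -0.25313605  0.20971776] [[0.404, -0.267, 0.198], [0.431, -0.241, 0.214]]
scene red 119 s 0.0964 t [0.0198 0.07  ] y [-0.0279  0.0256]
scene yellow 145 s 0.0963 t [0.0199 0.0704] y [-0.0993 -0.0469]
scene blue 72 s 0.0963 t [0.0208 0.07  ] y [0.0439 0.0945]
scene red 374 [ 0.433  -0.3735  0.1247] [[0.415, -0.39, 0.119], [0.45, -0.356, 0.127]]
scene yellow 91 [0.4457 0.3726 0.1235] [[0.428, 0.354, 0.12], [0.463, 0.392, 0.126]]
scene blue 98 [0.5431 0.3467 0.1234] [[0.526, 0.33, 0.119], [0.56, 0.368, 0.127]]
cap 249 [ 0.42249055 -0.25975818  0.20629063] [[0.408, -0.271, 0.192], [0.434, -0.245, 0.211]]
```

>>> servo_tool([
  {"tx":1,"ty":-0.9,"twist":0.95,"gripper":0},
  {"tx":1,"ty":-0.9,"twist":0.95,"gripper":0},
  {"tx":1,"ty":-0.9,"twist":0.95,"gripper":0},
  {"tx":1,"ty":-0.9,"twist":0.94,"gripper":0},
  {"tx":1,"ty":-0.9,"gripper":0},
  {"tx":1,"ty":-0.9,"gripper":0},
  {"tx":1,"ty":-0.9,"gripper":0},
  {"tx":1,"ty":-0.9,"gripper":0},
  {"tx":1,"ty":-0.9,"gripper":0},
  {"tx":1,"ty":-0.9,"gripper":0},
], newtons=10)

```text
$.targets[0]: bad value
```

>>> servo_tool([
  {"tx":1,"ty":-0.9,"tz":0,"twist":0.95,"gripper":0},
  {"tx":1,"ty":-0.9,"tz":0,"twist":0.95,"gripper":0},
  {"tx":1,"ty":-0.9,"tz":0,"twist":0.95,"gripper":0},
  {"tx":1,"ty":-0.9,"tz":0,"twist":0.94,"gripper":0},
  {"tx":1,"ty":-0.9,"tz":0,"twist":0,"gripper":0},
  {"tx":1,"ty":-0.9,"tz":0,"twist":0,"gripper":0},
  {"tx":1,"ty":-0.9,"tz":0,"twist":0,"gripper":0},
  {"tx":1,"ty":-0.9,"tz":0,"twist":0,"gripper":0},
  {"tx":1,"ty":-0.9,"tz":0,"twist":0,"gripper":0},
  {"tx":1,"ty":-0.9,"tz":0,"twist":0,"gripper":0},
], newtons=10)

```text
clock: 1.35
tool_pos: [0.5193, 0.3675, 0.2052]
ee_rot: [-0.025, 1.0, -0.0, -0.0]
wrist_force: [1.1, 1.3, -0.2]
gripper_width: 0.0941
gripper_force: 0.0
```

>>> servo_tool([
  {"tx":0.76,"ty":-0.62,"tz":0,"twist":0,"gripper":0},
  {"tx":0,"ty":0,"tz":-0.98,"twist":0,"gripper":0},
  {"tx":0,"ty":0,"tz":-0.98,"twist":0,"gripper":0},
  {"tx":0,"ty":0,"tz":-0.98,"twist":0,"gripper":0},
  {"tx":0,"ty":0,"tz":-0.98,"twist":0,"gripper":0},
  {"tx":0,"ty":0,"tz":0,"twist":0,"gripper":0.5},
  {"tx":0,"ty":0,"tz":0,"twist":0,"gripper":1},
  {"tx":0,"ty":0,"tz":0,"twist":0,"gripper":1},
  {"tx":0,"ty":0,"tz":0,"twist":0,"gripper":1},
  {"tx":0,"ty":0,"tz":0,"twist":0,"gripper":1},
], newtons=10)

```text
clock: 2.6
tool_pos: [0.5415, 0.3501, 0.0883]
ee_rot: [-0.025, 1.0, 0.0, 0.0]
wrist_force: [0.7, 0.9, 0.6]
gripper_width: 0.0475
gripper_force: 0.0
```

>>> servo_tool([
  {"tx":0,"ty":0,"tz":0,"twist":0,"gripper":1},
  {"tx":0,"ty":0,"tz":0,"twist":0,"gripper":1},
  {"tx":0,"ty":0,"tz":0,"twist":0,"gripper":1},
  {"tx":0,"ty":0,"tz":0.4,"twist":0,"gripper":1},
  {"tx":0,"ty":0,"tz":0.98,"twist":0,"gripper":1},
  {"tx":0,"ty":0,"tz":0.98,"twist":0,"gripper":1},
  {"tx":0,"ty":0,"tz":0.98,"twist":0,"gripper":1},
  {"tx":0,"ty":0,"tz":0.98,"twist":0,"gripper":1},
  {"tx":0,"ty":0,"tz":0.98,"twist":0,"gripper":1},
], newtons=10)

```text
clock: 3.72
tool_pos: [0.5412, 0.3496, 0.2484]
ee_rot: [-0.024, 1.0, -0.0, -0.0]
wrist_force: [0.5, 0.1, -1.8]
gripper_width: 0.0401
gripper_force: 10.0
```

```bash
cat >> h.py <<'E'
th=np.radians(2.82); X=np.array([np.cos(th),np.sin(th)]);Y=np.array([-X[1],X[0]]); O=np.array([.5686,.0188])
def plan(y0,g=.107,cur=None):
    for d,t,sh in((-28,0,-4),(12,0,-5),(20,10,-4),(28,20,-1),(36,28,0),(75,28,0)):
        a=np.radians(28);t=np.radians(t);d/=1e3;sh/=1e3
        x=-.007+d*np.sin(a)+sh*np.cos(a)-g*np.sin(t) if d>0 else -.0058
        z=.1073-d*np.cos(a)+sh*np.sin(a)+g*np.cos(t)-.0188
        p=np.array([*(O+x*X+y0*Y),z])
        print(p.round(4), "units", ((p-cur)/.03).round(2) if cur is not None else ""); cur=p
E
python3 - <<'E'
from h import *
s=manip.sense(); print(s["tool_pos"],s["gripper_width"],s["gripper_force"],s["wrist_force"])
plan(.072,.107,s["tool_pos"])
im,d,P=cap("scene"); cv2.imwrite("pics/a.png",cv2.resize(im[80:280,200:440,::-1],(720,600)))
for n in("top",):
    im,d,P=cap(n); q=P[(np.hypot(P[...,0]-.5415,P[...,1]-.35)<.03)&(P[...,2]<.25)&(P[...,2]>.14)]; print(len(q),q.mean(0) if len(q) else 0)
E
```

```text
[0.54122547 0.34959339 0.24838415] 0.04011964406508412 9.989045709371567 [ 0.53727382  0.11003172 -1.77995526]
[0.5593 0.0904 0.2183] units [ 0.6  -8.64 -1.  ]
[0.5593 0.0904 0.1826] units [ 0.    0.   -1.19]
[0.5454 0.0897 0.1743] units [-0.46 -0.02 -0.27]
[0.5338 0.0892 0.1639] units [-0.39 -0.02 -0.35]
[0.5248 0.0887 0.1512] units [-0.3  -0.01 -0.42]
[0.5431 0.0896 0.1168] units [ 0.61  0.03 -1.15]
167 [0.53401454 0.34105666 0.20287849]
```

View pics/a.png

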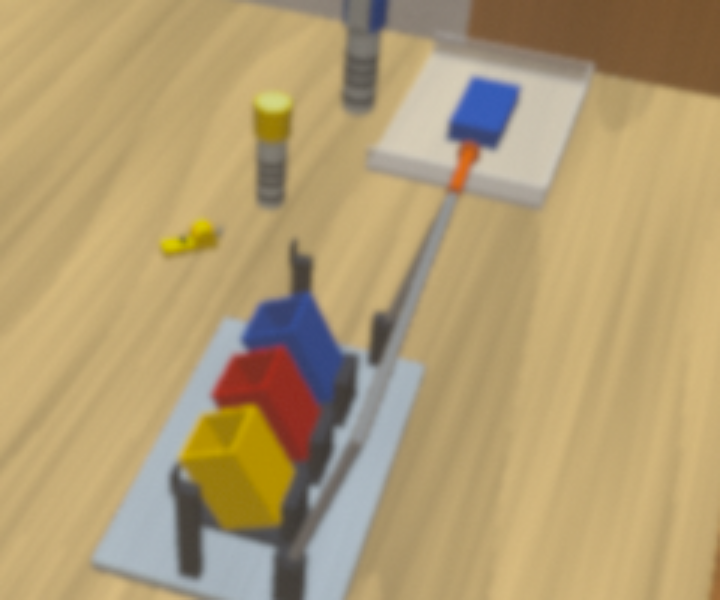

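The picture shows the blue light held upright (around 360,60 in the crop), with the pockets leaning towards the robot as expected. Next I move it over the blue pocket.

>>> servo_tool([
  {"tx":0.06,"ty":-0.9,"tz":0,"twist":0,"gripper":1},
  {"tx":0.06,"ty":-0.9,"tz":0,"twist":0,"gripper":1},
  {"tx":0.06,"ty":-0.9,"tz":0,"twist":0,"gripper":1},
  {"tx":0.06,"ty":-0.9,"tz":0,"twist":0,"gripper":1},
  {"tx":0.06,"ty":-0.9,"tz":0,"twist":0,"gripper":1},
  {"tx":0.06,"ty":-0.9,"tz":0,"twist":0,"gripper":1},
  {"tx":0.06,"ty":-0.9,"tz":0,"twist":0,"gripper":1},
  {"tx":0.06,"ty":-0.9,"tz":0,"twist":0,"gripper":1},
  {"tx":0.06,"ty":-0.9,"tz":-0.4,"twist":0,"gripper":1},
  {"tx":0.06,"ty":-0.54,"tz":-0.6,"twist":0,"gripper":1},
])

```text
clock: 5.08
tool_pos: [0.559, 0.0884, 0.2159]
ee_rot: [-0.024, 1.0, -0.0, -0.0]
wrist_force: [0.8, 0.7, -2.1]
gripper_width: 0.0397
gripper_force: 10.0
```

Run:
```python
from h import *
s=manip.sense(); print(s["tool_pos"],s["gripper_width"],s["gripper_force"],s["wrist_force"])
plan(.072,.107,s["tool_pos"])
for n in("scene","top"):
    im,d,P=cap(n)
    if n=="scene": cv2.imwrite("pics/b.png",cv2.resize(im[130:270,200:400,::-1],(800,560)))
    q=P[(np.hypot(P[...,0]-.56,P[...,1]-.09)<.04)&(P[...,2]<.20)&(P[...,2]>.13)]; print(len(q),q.mean(0) if len(q) else 0, np.percentile(q,[3,97],axis=0) if len(q) else 0)
```

```text
[0.55901402 0.08842028 0.21592061] 0.039680298801735424 9.99171495437622 [ 0.77299731  0.74149676 -2.08556341]
[0.5593 0.0904 0.2183] units [0.01 0.07 0.08]
[0.5593 0.0904 0.1826] units [ 0.    0.   -1.19]
[0.5454 0.0897 0.1743] units [-0.46 -0.02 -0.27]
[0.5338 0.0892 0.1639] units [-0.39 -0.02 -0.35]
[0.5248 0.0887 0.1512] units [-0.3  -0.01 -0.42]
[0.5431 0.0896 0.1168] units [ 0.61  0.03 -1.15]
292 [0.563924   0.07542344 0.1662075 ] [[0.54815191 0.07008382 0.13166209]
 [0.5753124  0.08646471 0.19819197]]
0 0 0
```

View pics/b.png

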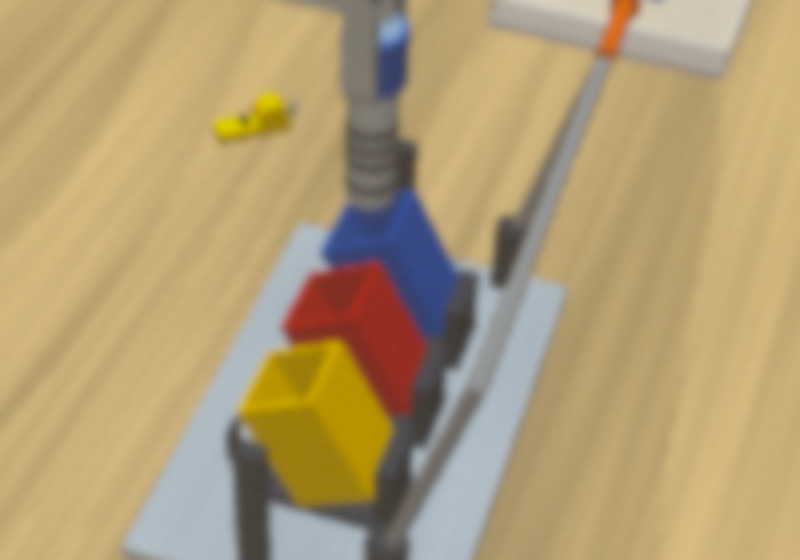

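The light hangs over the blue mouth (370,205 in the crop). I'll lower it, tilt it and slide it in.

>>> servo_tool([
  {"tx":0,"ty":0.05,"tz":-0.5,"twist":0,"gripper":1},
  {"tx":0,"ty":0,"tz":-0.3,"twist":0,"gripper":1},
  {"tx":0,"ty":0,"tz":-0.3,"twist":0,"gripper":1},
  {"tx":0,"ty":0,"tz":0,"twist":0,"gripper":1},
], newtons=8)

```text
clock: 5.68
tool_pos: [0.559, 0.0925, 0.1831]
ee_rot: [-0.025, 1.0, -0.0, -0.001]
wrist_force: [0.4, -0.3, -1.2]
gripper_width: 0.0402
gripper_force: 8.0
```

>>> servo_tool([
  {"tx":-0.23,"ty":-0.01,"tz":-0.13,"twist":0,"gripper":1},
  {"tx":-0.23,"ty":-0.01,"tz":-0.14,"twist":0,"gripper":1},
  {"tx":-0.2,"ty":-0.01,"tz":-0.17,"twist":0,"gripper":1},
  {"tx":-0.2,"ty":-0.01,"tz":-0.18,"twist":0,"gripper":1},
  {"tx":-0.15,"ty":0,"tz":-0.21,"twist":0,"gripper":1},
  {"tx":-0.15,"ty":0,"tz":-0.21,"twist":0,"gripper":1},
  {"tx":0,"ty":0,"tz":0,"twist":0,"gripper":1},
])

```text
clock: 6.55
tool_pos: [0.5239, 0.091, 0.152]
ee_rot: [-0.025, 1.0, -0.0, -0.001]
wrist_force: [0.4, 0.2, -2.3]
gripper_width: 0.04
gripper_force: 8.0
```

Run:
```python
from h import *
s=manip.sense(); print(s["tool_pos"],s["gripper_width"],s["gripper_force"],s["wrist_force"])
plan(.072,.107,s["tool_pos"])
im,d,P=cap("scene"); cv2.imwrite("pics/c.png",cv2.resize(im[130:270,200:400,::-1],(800,560)))
```

```text
[0.52392047 0.09100161 0.15204912] 0.03997583746555981 7.999882400035858 [ 0.43599776  0.18797525 -2.34036977]
[0.5593 0.0904 0.2183] units [ 1.18 -0.02  2.21]
[0.5593 0.0904 0.1826] units [ 0.    0.   -1.19]
[0.5454 0.0897 0.1743] units [-0.46 -0.02 -0.27]
[0.5338 0.0892 0.1639] units [-0.39 -0.02 -0.35]
[0.5248 0.0887 0.1512] units [-0.3  -0.01 -0.42]
[0.5431 0.0896 0.1168] units [ 0.61  0.03 -1.15]
```

View pics/c.png

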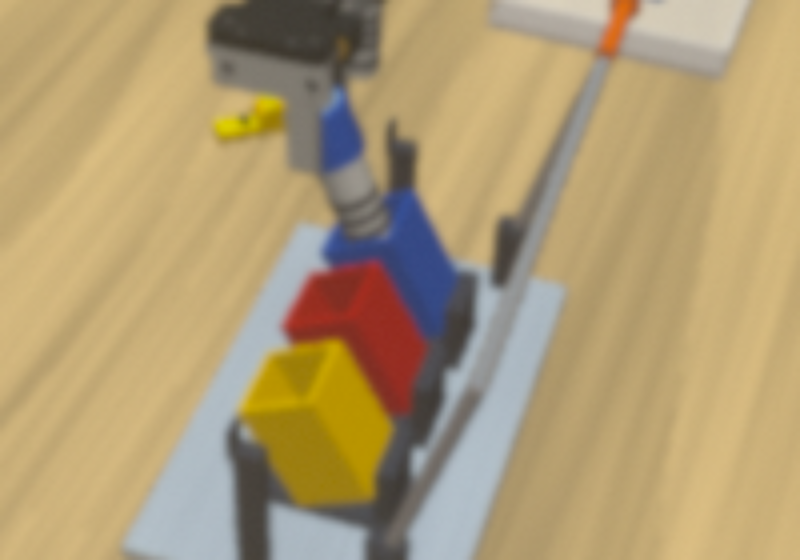

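It has tilted into the pocket as planned. I'll slide it down along the pocket axis.

>>> servo_tool([
  {"tx":0.13,"ty":-0.02,"tz":-0.23,"twist":0,"gripper":1},
  {"tx":0.13,"ty":-0.02,"tz":-0.23,"twist":0,"gripper":1},
  {"tx":0.12,"ty":0,"tz":-0.23,"twist":0,"gripper":1},
  {"tx":0.12,"ty":0,"tz":-0.23,"twist":0,"gripper":1},
  {"tx":0.07,"ty":0,"tz":-0.12,"twist":0,"gripper":1},
  {"tx":0,"ty":0,"tz":0,"twist":0,"gripper":1},
], newtons=5)

```text
clock: 7.35
tool_pos: [0.5417, 0.0898, 0.1211]
ee_rot: [-0.025, 1.0, -0.0, -0.0]
wrist_force: [-0.0, -0.0, -2.5]
gripper_width: 0.0397
gripper_force: 5.0
```

>>> servo_tool([
  {"tx":0.04,"ty":0,"tz":-0.08,"twist":0,"gripper":1},
  {"tx":0,"ty":0,"tz":0,"twist":0,"gripper":1},
])

```text
clock: 7.6
tool_pos: [0.543, 0.0899, 0.1191]
ee_rot: [-0.025, 1.0, 0.0, 0.0]
wrist_force: [0.0, 0.6, -2.0]
gripper_width: 0.0395
gripper_force: 5.0
```

>>> servo_tool([
  {"tx":0.04,"ty":0,"tz":-0.08,"twist":0,"gripper":1},
  {"tx":0,"ty":0,"tz":0,"twist":0,"gripper":1},
])

```text
clock: 7.85
tool_pos: [0.5441, 0.0899, 0.1167]
ee_rot: [-0.025, 1.0, 0.0, -0.0]
wrist_force: [-1.9, 0.6, 2.5]
gripper_width: 0.0401
gripper_force: 5.0
```

>>> servo_tool([
  {"tx":0.03,"ty":0,"tz":-0.06,"twist":0,"gripper":1},
  {"tx":0,"ty":0,"tz":0,"twist":0,"gripper":1},
])

```text
clock: 8.1
tool_pos: [0.545, 0.0899, 0.1149]
ee_rot: [-0.025, 1.0, 0.0, -0.0]
wrist_force: [-2.3, 0.0, 2.2]
gripper_width: 0.0401
gripper_force: 5.0
```

>>> servo_tool([
  {"tx":0.03,"ty":0,"tz":-0.06,"twist":0,"gripper":1},
  {"tx":0,"ty":0,"tz":0,"twist":0,"gripper":1},
])

```text
clock: 8.35
tool_pos: [0.5459, 0.0899, 0.113]
ee_rot: [-0.025, 1.0, -0.0, -0.0]
wrist_force: [-1.6, 0.2, 2.5]
gripper_width: 0.0401
gripper_force: 5.0
```

>>> servo_tool([
  {"tx":0,"ty":0,"tz":0,"twist":0,"gripper":0.38},
  {"tx":0,"ty":0,"tz":0,"twist":0,"gripper":0.38},
  {"tx":0,"ty":0,"tz":0,"twist":0,"gripper":0.38},
])

```text
clock: 8.72
tool_pos: [0.546, 0.0899, 0.1131]
ee_rot: [-0.025, 1.0, -0.0, 0.0]
wrist_force: [-0.3, 0.2, 0.2]
gripper_width: 0.0583
gripper_force: 0.0
```

>>> servo_tool([
  {"tx":-0.1,"ty":0,"tz":0.4,"twist":0,"gripper":0.38},
  {"tx":-0.2,"ty":0,"tz":0.8,"twist":0,"gripper":0.38},
  {"tx":0,"ty":0,"tz":1,"twist":0,"gripper":0.38},
  {"tx":0,"ty":0,"tz":1,"twist":0,"gripper":0.3},
])

```text
clock: 9.22
tool_pos: [0.5367, 0.0898, 0.2109]
ee_rot: [-0.025, 1.0, 0.0, 0.0]
wrist_force: [-1.0, -0.8, -0.9]
gripper_width: 0.0642
gripper_force: 0.0
```

Run:
```python
from h import *
s=manip.sense(); print(s["clock"],s["tool_pos"],s["gripper_width"],s["q"].round(2))
im,d,P=cap("scene"); cv2.imwrite("pics/d.png",cv2.resize(im[130:270,200:400,::-1],(800,560)))
```

```text
9.225 [0.53670644 0.08979791 0.21087642] 0.06420535421661357 [-0.51  0.21  0.26  1.91 -0.06  1.03  1.4 ]
```

View pics/d.png

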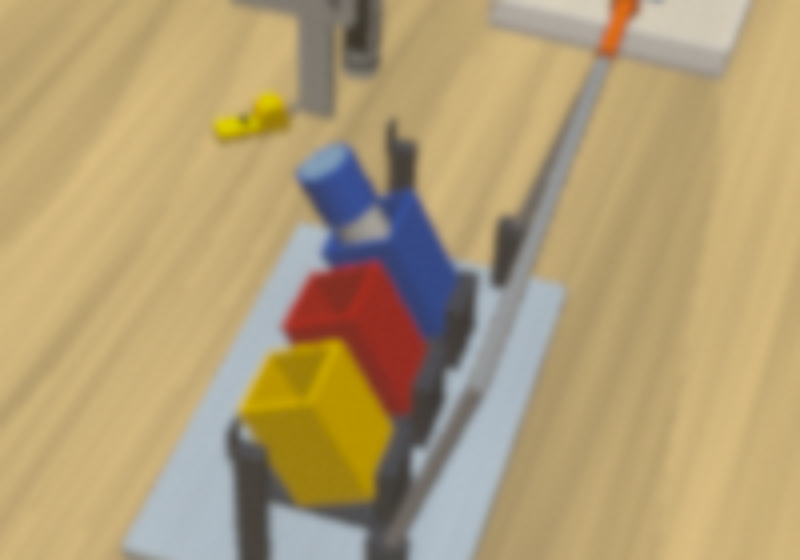

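Blue is seated (head at 335,180). Now for yellow.

>>> servo_tool([
  {"tx":-0.31,"ty":0.95,"tz":0,"twist":0,"gripper":0.2},
  {"tx":-0.31,"ty":0.95,"tz":0,"twist":0,"gripper":0.2},
  {"tx":-0.31,"ty":0.95,"tz":0,"twist":0,"gripper":0.2},
  {"tx":-0.31,"ty":0.95,"tz":0,"twist":0,"gripper":0.2},
  {"tx":-0.31,"ty":0.95,"tz":0,"twist":0,"gripper":0.2},
  {"tx":-0.31,"ty":0.95,"tz":0,"twist":0,"gripper":0.2},
  {"tx":-0.31,"ty":0.95,"tz":0,"twist":0,"gripper":0.2},
  {"tx":-0.31,"ty":0.95,"tz":0,"twist":0,"gripper":0.2},
  {"tx":-0.31,"ty":0.95,"tz":0,"twist":0,"gripper":0.2},
  {"tx":-0.31,"ty":0.95,"tz":0,"twist":0,"gripper":0.2},
], newtons=10)

```text
clock: 10.52
tool_pos: [0.4436, 0.3757, 0.2098]
ee_rot: [-0.024, 1.0, 0.0, 0.0]
wrist_force: [-0.4, -0.4, -0.3]
gripper_width: 0.0752
gripper_force: 0.0
```

>>> servo_tool([
  {"tx":0.03,"ty":0,"tz":-1,"twist":0,"gripper":0.2},
  {"tx":0,"ty":0,"tz":-1,"twist":0,"gripper":0.2},
  {"tx":0,"ty":0,"tz":-1,"twist":0,"gripper":0.2},
  {"tx":0,"ty":0,"tz":-1,"twist":0,"gripper":0.2},
  {"tx":0,"ty":0,"tz":-0.05,"twist":0,"gripper":0.5},
  {"tx":0,"ty":0,"tz":0,"twist":0,"gripper":1},
  {"tx":0,"ty":0,"tz":0,"twist":0,"gripper":1},
  {"tx":0,"ty":0,"tz":0,"twist":0,"gripper":1},
  {"tx":0,"ty":0,"tz":0,"twist":0,"gripper":1},
  {"tx":0,"ty":0,"tz":0,"twist":0,"gripper":1},
])

```text
clock: 11.78
tool_pos: [0.4453, 0.3758, 0.0884]
ee_rot: [-0.025, 1.0, 0.001, 0.001]
wrist_force: [0.3, 2.1, 6.7]
gripper_width: 0.0401
gripper_force: 10.0
```

>>> servo_tool([
  {"tx":0,"ty":0,"tz":0.4,"twist":0,"gripper":1},
  {"tx":0,"ty":0,"tz":0.98,"twist":0,"gripper":1},
  {"tx":0,"ty":0,"tz":1,"twist":0,"gripper":1},
  {"tx":0,"ty":0,"tz":1,"twist":0,"gripper":1},
  {"tx":0,"ty":0,"tz":1,"twist":0,"gripper":1},
  {"tx":0,"ty":0,"tz":1,"twist":0,"gripper":1},
  {"tx":0,"ty":0,"tz":1,"twist":0,"gripper":1},
])

```text
clock: 12.65
tool_pos: [0.4446, 0.3743, 0.2805]
ee_rot: [-0.024, 1.0, -0.0, -0.0]
wrist_force: [-0.4, -0.7, -1.3]
gripper_width: 0.0398
gripper_force: 10.0
```

Run:
```python
from h import *
s=manip.sense(); print(s["tool_pos"],s["gripper_width"],s["gripper_force"],s["wrist_force"])
plan(-.072,.107,s["tool_pos"])
```

```text
[0.4445853  0.37433309 0.28054581] 0.03975875963560688 9.989380538463593 [-0.41008635 -0.70800003 -1.33472473]
[ 0.5663 -0.0534  0.2183] units [  4.06 -14.26  -2.07]
[ 0.5664 -0.0534  0.1826] units [ 0.    0.   -1.19]
[ 0.5524 -0.0541  0.1743] units [-0.46 -0.02 -0.27]
[ 0.5408 -0.0547  0.1639] units [-0.39 -0.02 -0.35]
[ 0.5319 -0.0551  0.1512] units [-0.3  -0.01 -0.42]
[ 0.5501 -0.0542  0.1168] units [ 0.61  0.03 -1.15]
```

>>> servo_tool([
  {"tx":0.27,"ty":-0.95,"tz":0,"twist":0,"gripper":1},
  {"tx":0.27,"ty":-0.95,"tz":0,"twist":0,"gripper":1},
  {"tx":0.27,"ty":-0.95,"tz":0,"twist":0,"gripper":1},
  {"tx":0.27,"ty":-0.95,"tz":0,"twist":0,"gripper":1},
  {"tx":0.27,"ty":-0.95,"tz":0,"twist":0,"gripper":1},
  {"tx":0.27,"ty":-0.95,"tz":0,"twist":0,"gripper":1},
  {"tx":0.27,"ty":-0.95,"tz":0,"twist":0,"gripper":1},
  {"tx":0.27,"ty":-0.95,"tz":0,"twist":0,"gripper":1},
  {"tx":0.27,"ty":-0.95,"tz":0,"twist":0,"gripper":1},
  {"tx":0.27,"ty":-0.95,"tz":0,"twist":0,"gripper":1},
])

```text
clock: 13.9
tool_pos: [0.5256, 0.0886, 0.2795]
ee_rot: [-0.024, 1.0, 0.0, -0.0]
wrist_force: [-0.4, 0.1, -1.2]
gripper_width: 0.0396
gripper_force: 10.0
```

>>> servo_tool([
  {"tx":0.27,"ty":-0.95,"tz":0,"twist":0,"gripper":1},
  {"tx":0.27,"ty":-0.95,"tz":0,"twist":0,"gripper":1},
  {"tx":0.27,"ty":-0.95,"tz":0,"twist":0,"gripper":1},
  {"tx":0.27,"ty":-0.95,"tz":0,"twist":0,"gripper":1},
  {"tx":0.27,"ty":-0.95,"tz":-0.5,"twist":0,"gripper":1},
  {"tx":0,"ty":0,"tz":-0.8,"twist":0,"gripper":1},
  {"tx":0,"ty":0,"tz":-0.7,"twist":0,"gripper":1},
  {"tx":0,"ty":0,"tz":0,"twist":0,"gripper":1},
])

```text
clock: 14.9
tool_pos: [0.5652, -0.0527, 0.2183]
ee_rot: [-0.024, 1.0, -0.0, -0.001]
wrist_force: [-0.4, -0.2, -1.0]
gripper_width: 0.0398
gripper_force: 10.0
```

Run:
```python
from h import *
s=manip.sense(); print(s["tool_pos"],s["gripper_width"],s["gripper_force"],s["wrist_force"])
plan(-.072,.107,s["tool_pos"])
im,d,P=cap("scene")
q=P[(np.hypot(P[...,0]-.566,P[...,1]+.053)<.04)&(P[...,2]<.19)&(P[...,2]>.13)]; print(len(q),q.mean(0) if len(q) else 0, np.percentile(q,[3,97],axis=0) if len(q) else 0)
```

```text
[ 0.56521844 -0.05272064  0.21826794] 0.03980866228460888 9.990991204977036 [-0.41507895 -0.22388349 -1.00523962]
[ 0.5663 -0.0534  0.2183] units [ 0.04 -0.02  0.  ]
[ 0.5664 -0.0534  0.1826] units [ 0.    0.   -1.19]
[ 0.5524 -0.0541  0.1743] units [-0.46 -0.02 -0.27]
[ 0.5408 -0.0547  0.1639] units [-0.39 -0.02 -0.35]
[ 0.5319 -0.0551  0.1512] units [-0.3  -0.01 -0.42]
[ 0.5501 -0.0542  0.1168] units [ 0.61  0.03 -1.15]
281 [ 0.56915197 -0.06475396  0.16092109] [[ 0.55215545 -0.07061018  0.1327095 ]
 [ 0.57987459 -0.04960422  0.18758591]]
```

>>> servo_tool([
  {"tx":0.03,"ty":-0.02,"tz":-0.5,"twist":0,"gripper":1},
  {"tx":0,"ty":0,"tz":-0.35,"twist":0,"gripper":1},
  {"tx":0,"ty":0,"tz":-0.33,"twist":0,"gripper":1},
  {"tx":0,"ty":0,"tz":0,"twist":0,"gripper":1},
], newtons=8)

```text
clock: 15.45
tool_pos: [0.5667, -0.0532, 0.1827]
ee_rot: [-0.025, 1.0, -0.0, -0.001]
wrist_force: [-0.2, 0.1, -1.8]
gripper_width: 0.0399
gripper_force: 8.0
```

>>> servo_tool([
  {"tx":-0.23,"ty":-0.01,"tz":-0.13,"twist":0,"gripper":1},
  {"tx":-0.23,"ty":-0.01,"tz":-0.14,"twist":0,"gripper":1},
  {"tx":-0.2,"ty":-0.01,"tz":-0.17,"twist":0,"gripper":1},
  {"tx":-0.2,"ty":-0.01,"tz":-0.18,"twist":0,"gripper":1},
  {"tx":-0.15,"ty":0,"tz":-0.21,"twist":0,"gripper":1},
  {"tx":-0.15,"ty":0,"tz":-0.21,"twist":0,"gripper":1},
  {"tx":0,"ty":0,"tz":0,"twist":0,"gripper":1},
])

```text
clock: 16.32
tool_pos: [0.5317, -0.0544, 0.1518]
ee_rot: [-0.025, 1.0, -0.0, -0.001]
wrist_force: [1.0, -0.3, -1.4]
gripper_width: 0.0398
gripper_force: 8.0
```

Run:
```python
from h import *
s=manip.sense(); print(s["tool_pos"],s["gripper_width"],s["gripper_force"],s["wrist_force"])
plan(-.072,.107,s["tool_pos"])
im,d,P=cap("scene"); cv2.imwrite("pics/e.png",cv2.resize(im[130:270,200:400,::-1],(800,560)))
```

```text
[ 0.53170634 -0.05442611  0.15177871] 0.039812344294191365 7.99999013543129 [ 1.03380372 -0.32523867 -1.393356  ]
[ 0.5663 -0.0534  0.2183] units [1.15 0.03 2.22]
[ 0.5664 -0.0534  0.1826] units [ 0.    0.   -1.19]
[ 0.5524 -0.0541  0.1743] units [-0.46 -0.02 -0.27]
[ 0.5408 -0.0547  0.1639] units [-0.39 -0.02 -0.35]
[ 0.5319 -0.0551  0.1512] units [-0.3  -0.01 -0.42]
[ 0.5501 -0.0542  0.1168] units [ 0.61  0.03 -1.15]
```

View pics/e.png

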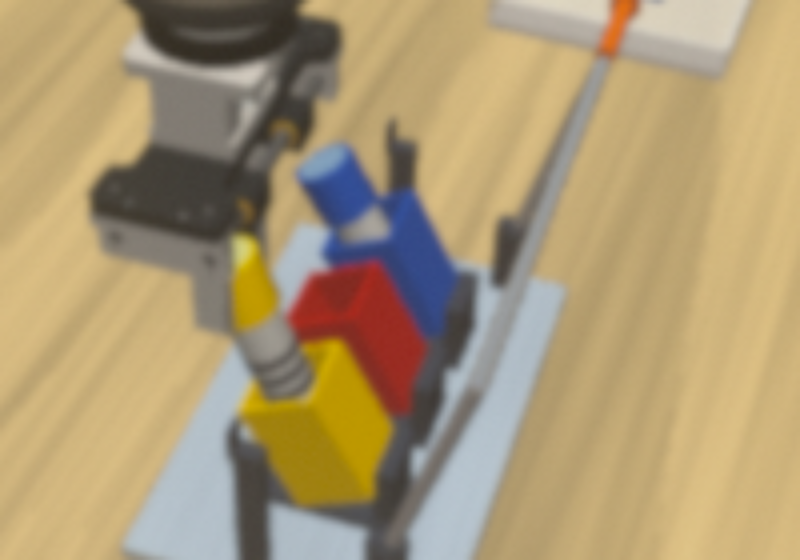

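The yellow light has tilted into the yellow mouth (280,370). I'll slide it home.

>>> servo_tool([
  {"tx":0.13,"ty":0,"tz":-0.23,"twist":0,"gripper":1},
  {"tx":0.13,"ty":0,"tz":-0.23,"twist":0,"gripper":1},
  {"tx":0.12,"ty":0,"tz":-0.23,"twist":0,"gripper":1},
  {"tx":0.12,"ty":0,"tz":-0.23,"twist":0,"gripper":1},
  {"tx":0.06,"ty":0,"tz":-0.12,"twist":0,"gripper":1},
  {"tx":0.06,"ty":0,"tz":-0.12,"twist":0,"gripper":1},
  {"tx":0,"ty":0,"tz":0,"twist":0,"gripper":1},
], newtons=5)

```text
clock: 17.25
tool_pos: [0.551, -0.0545, 0.1175]
ee_rot: [-0.025, 1.0, -0.0, -0.0]
wrist_force: [-0.0, -0.1, -1.2]
gripper_width: 0.0398
gripper_force: 5.0
```

>>> servo_tool([
  {"tx":0.04,"ty":0,"tz":-0.08,"twist":0,"gripper":1},
  {"tx":0.03,"ty":0,"tz":-0.06,"twist":0,"gripper":1},
  {"tx":0,"ty":0,"tz":0,"twist":0,"gripper":1},
])

```text
clock: 17.62
tool_pos: [0.5531, -0.0545, 0.1135]
ee_rot: [-0.025, 1.0, 0.0, 0.0]
wrist_force: [-1.8, -0.2, 1.9]
gripper_width: 0.0396
gripper_force: 5.0
```

>>> servo_tool([
  {"tx":0,"ty":0,"tz":0,"twist":0,"gripper":0.38},
  {"tx":0,"ty":0,"tz":0,"twist":0,"gripper":0.38},
  {"tx":0,"ty":0,"tz":0,"twist":0,"gripper":0.38},
  {"tx":-0.1,"ty":0,"tz":0.4,"twist":0,"gripper":0.38},
  {"tx":-0.2,"ty":0,"tz":0.8,"twist":0,"gripper":0.38},
  {"tx":0,"ty":0,"tz":1,"twist":0,"gripper":0.38},
  {"tx":0,"ty":0,"tz":1,"twist":0,"gripper":0.38},
  {"tx":0,"ty":0,"tz":1,"twist":0,"gripper":0.3},
  {"tx":0,"ty":0,"tz":0.6,"twist":0,"gripper":0.3},
])

```text
clock: 18.75
tool_pos: [0.5443, -0.0546, 0.2594]
ee_rot: [-0.024, 1.0, 0.0, 0.001]
wrist_force: [0.4, 0.1, 0.3]
gripper_width: 0.0655
gripper_force: 0.0
```

>>> servo_tool([
  {"tx":-0.22,"ty":-0.62,"tz":0,"twist":-0.95,"gripper":0.2},
  {"tx":-0.22,"ty":-0.62,"tz":0,"twist":-0.95,"gripper":0.2},
  {"tx":-0.22,"ty":-0.62,"tz":0,"twist":-0.95,"gripper":0.2},
  {"tx":-0.22,"ty":-0.62,"tz":0,"twist":-0.95,"gripper":0.2},
  {"tx":-0.22,"ty":-0.62,"tz":0,"twist":-0.95,"gripper":0.2},
  {"tx":-0.22,"ty":-0.62,"tz":0,"twist":-0.95,"gripper":0.2},
  {"tx":-0.22,"ty":-0.62,"tz":0,"twist":-0.95,"gripper":0.2},
  {"tx":-0.22,"ty":-0.62,"tz":0,"twist":-0.95,"gripper":0.2},
  {"tx":-0.22,"ty":-0.62,"tz":0,"twist":-0.95,"gripper":0.2},
  {"tx":-0.22,"ty":-0.62,"tz":0,"twist":-0.95,"gripper":0.2},
])

```text
clock: 20.0
tool_pos: [0.4776, -0.241, 0.2574]
ee_rot: [0.437, 0.9, 0.0, -0.0]
wrist_force: [0.6, -0.4, 0.7]
gripper_width: 0.0751
gripper_force: 0.0
```

>>> servo_tool([
  {"tx":-0.22,"ty":-0.62,"tz":0,"twist":-0.95,"gripper":0.2},
  {"tx":-0.22,"ty":-0.62,"tz":0,"twist":-0.95,"gripper":0.2},
  {"tx":-0.22,"ty":-0.62,"tz":0,"twist":-0.95,"gripper":0.2},
  {"tx":-0.22,"ty":-0.62,"tz":0,"twist":-0.95,"gripper":0.2},
  {"tx":-0.22,"ty":-0.62,"tz":0,"twist":-0.95,"gripper":0.2},
  {"tx":-0.22,"ty":-0.62,"tz":0,"twist":-0.95,"gripper":0.2},
  {"tx":-0.22,"ty":-0.62,"tz":0,"twist":-0.95,"gripper":0.2},
  {"tx":0,"ty":0,"tz":0,"twist":0,"gripper":0.2},
], newtons=10)

```text
clock: 21.0
tool_pos: [0.431, -0.3716, 0.2573]
ee_rot: [0.706, 0.708, -0.0, -0.0]
wrist_force: [0.9, 0.5, 0.1]
gripper_width: 0.0751
gripper_force: 0.0
```

Run:
```python
from h import *
s=manip.sense(); print(s["clock"],s["tool_pos"],s["gripper_width"],s["q"].round(2)); 
print(((np.array([.431,-.371,.0882])-s["tool_pos"])/.03).round(2))
im,d,P=cap("scene"); cv2.imwrite("pics/f.png",cv2.resize(im[130:400,100:400,::-1],(660,594)))
```

```text
21.0 [ 0.43101858 -0.37156446  0.25734613] 0.07509926795068501 [-0.07  0.26  0.81  1.82 -0.21  1.15  0.82]
[-0.    0.02 -5.64]
```

View pics/f.png

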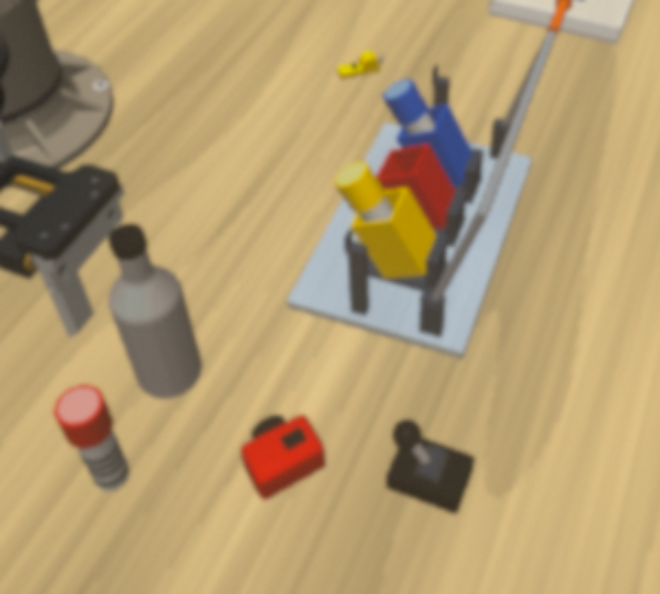

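Blue and yellow are seated. The red light (95,430) stands beside the bottle, undisturbed. Next I grasp it.

>>> servo_tool([
  {"tx":0,"ty":0,"tz":-0.95,"twist":0,"gripper":0.2},
  {"tx":0,"ty":0,"tz":-0.95,"twist":0,"gripper":0.2},
  {"tx":0,"ty":0,"tz":-0.95,"twist":0,"gripper":0.2},
  {"tx":0,"ty":0,"tz":-0.95,"twist":0,"gripper":0.2},
  {"tx":0,"ty":0,"tz":-0.95,"twist":0,"gripper":0.2},
  {"tx":0,"ty":0,"tz":-0.89,"twist":0,"gripper":0.2},
  {"tx":0,"ty":0,"tz":0,"twist":0,"gripper":0.5},
  {"tx":0,"ty":0,"tz":0,"twist":0,"gripper":1},
  {"tx":0,"ty":0,"tz":0,"twist":0,"gripper":1},
  {"tx":0,"ty":0,"tz":0,"twist":0,"gripper":1},
])

```text
clock: 22.3
tool_pos: [0.4323, -0.3707, 0.0889]
ee_rot: [0.705, 0.709, 0.0, 0.0]
wrist_force: [-1.4, 0.2, 3.4]
gripper_width: 0.0403
gripper_force: 10.0
```

>>> servo_tool([
  {"tx":0,"ty":0,"tz":0,"twist":0,"gripper":1},
  {"tx":0,"ty":0,"tz":0,"twist":0,"gripper":1},
  {"tx":0,"ty":0,"tz":0,"twist":0,"gripper":1},
])

```text
clock: 22.68
tool_pos: [0.432, -0.371, 0.0887]
ee_rot: [0.705, 0.709, 0.0, 0.0]
wrist_force: [-1.6, -0.1, 8.4]
gripper_width: 0.0399
gripper_force: 10.0
```

>>> servo_tool([
  {"tx":0,"ty":0,"tz":0.5,"twist":0,"gripper":1},
  {"tx":0,"ty":0,"tz":1,"twist":0,"gripper":1},
  {"tx":0,"ty":0,"tz":1,"twist":0,"gripper":1},
  {"tx":0,"ty":0,"tz":1,"twist":0,"gripper":1},
  {"tx":0,"ty":0,"tz":1,"twist":0,"gripper":1},
  {"tx":0,"ty":0,"tz":1,"twist":0,"gripper":1},
  {"tx":0,"ty":0,"tz":1,"twist":0,"gripper":1},
  {"tx":0,"ty":0,"tz":1,"twist":0,"gripper":1},
])

```text
clock: 23.68
tool_pos: [0.4315, -0.3706, 0.3151]
ee_rot: [0.706, 0.709, 0.0, 0.0]
wrist_force: [0.1, 0.0, -0.9]
gripper_width: 0.0399
gripper_force: 10.0
```

Run:
```python
from h import *
s=manip.sense(); print(s["tool_pos"],s["ee_rot"],s["gripper_width"],s["gripper_force"],s["wrist_force"])
plan(0,.107,s["tool_pos"])
im,d,P=cap("scene")
t=s["tool_pos"]
q=P[(np.hypot(P[...,0]-t[0],P[...,1]-t[1])<.04)&(P[...,2]<t[2]-.01)&(P[...,2]>t[2]-.12)]; print(len(q),q.mean(0)-t if len(q) else 0, np.percentile(q-t,[3,97],axis=0) if len(q) else 0)
```

```text
[ 0.4314546  -0.37064268  0.31505176] [7.05531766e-01 7.08678262e-01 1.51578598e-04 1.57873543e-04] 0.03993631482308576 9.978526085615158 [ 0.08125612  0.0022131  -0.93033004]
[0.5628 0.0185 0.2183] units [ 4.38 12.97 -3.22]
[0.5628 0.0185 0.1826] units [ 0.    0.   -1.19]
[0.5489 0.0178 0.1743] units [-0.46 -0.02 -0.27]
[0.5373 0.0173 0.1639] units [-0.39 -0.02 -0.35]
[0.5283 0.0168 0.1512] units [-0.3  -0.01 -0.42]
[0.5466 0.0177 0.1168] units [ 0.61  0.03 -1.15]
727 [ 0.00999097 -0.00799113 -0.0471229 ] [[-0.00442591 -0.01690996 -0.08431048]
 [ 0.01628099  0.00814872 -0.01228239]]
```

>>> servo_tool([
  {"tx":0.4,"ty":0.6,"tz":0,"twist":0.95,"gripper":1},
  {"tx":0.4,"ty":0.7,"tz":0,"twist":0.95,"gripper":1},
  {"tx":0.4,"ty":0.75,"tz":0,"twist":0.95,"gripper":1},
  {"tx":0.4,"ty":0.75,"tz":0,"twist":0.95,"gripper":1},
  {"tx":0.3,"ty":0.8,"tz":0,"twist":0.95,"gripper":1},
  {"tx":0.3,"ty":0.8,"tz":0,"twist":0.95,"gripper":1},
  {"tx":0.3,"ty":0.8,"tz":0,"twist":0.95,"gripper":1},
  {"tx":0.3,"ty":0.8,"tz":0,"twist":0.95,"gripper":1},
  {"tx":0.3,"ty":0.8,"tz":0,"twist":0.95,"gripper":1},
  {"tx":0.3,"ty":0.8,"tz":0,"twist":0.95,"gripper":1},
])

```text
clock: 24.98
tool_pos: [0.5339, -0.1416, 0.3136]
ee_rot: [0.301, 0.954, -0.0, 0.0]
wrist_force: [0.9, 1.0, -0.0]
gripper_width: 0.0396
gripper_force: 10.0
```

>>> servo_tool([
  {"tx":0.2,"ty":0.8,"tz":0,"twist":0.95,"gripper":1},
  {"tx":0.2,"ty":0.8,"tz":0,"twist":0.95,"gripper":1},
  {"tx":0.2,"ty":0.8,"tz":0,"twist":0.95,"gripper":1},
  {"tx":0.2,"ty":0.8,"tz":0,"twist":0.95,"gripper":1},
  {"tx":0.18,"ty":0.8,"tz":0,"twist":0.95,"gripper":1},
  {"tx":0,"ty":0.8,"tz":0,"twist":0.95,"gripper":1},
  {"tx":0,"ty":0.57,"tz":-0.3,"twist":0.95,"gripper":1},
  {"tx":0,"ty":0,"tz":-0.9,"twist":0,"gripper":1},
  {"tx":0,"ty":0,"tz":-1,"twist":0,"gripper":1},
  {"tx":0,"ty":0,"tz":-0.9,"twist":0,"gripper":1},
])

```text
clock: 26.22
tool_pos: [0.563, 0.0188, 0.2196]
ee_rot: [-0.025, 1.0, -0.0, 0.0]
wrist_force: [-0.1, -0.1, -1.0]
gripper_width: 0.0399
gripper_force: 10.0
```

Run:
```python
from h import *
s=manip.sense(); print(s["tool_pos"],s["ee_rot"],s["gripper_width"],s["gripper_force"],s["wrist_force"])
plan(0,.107,s["tool_pos"])
im,d,P=cap("scene")
t=s["tool_pos"]
q=P[(np.hypot(P[...,0]-t[0],P[...,1]-t[1])<.04)&(P[...,2]<.19)&(P[...,2]>.13)]; print(len(q),q.mean(0)-t if len(q) else 0, np.percentile(q-t,[3,97],axis=0) if len(q) else 0)
```

```text
[0.56295111 0.01877108 0.21962377] [-2.52665026e-02  9.99680740e-01 -1.37562727e-04  5.86642073e-05] 0.0399401245915 9.97861236333847 [-0.10163539 -0.06639555 -1.01555365]
[0.5628 0.0185 0.2183] units [-0.   -0.01 -0.04]
[0.5628 0.0185 0.1826] units [ 0.    0.   -1.19]
[0.5489 0.0178 0.1743] units [-0.46 -0.02 -0.27]
[0.5373 0.0173 0.1639] units [-0.39 -0.02 -0.35]
[0.5283 0.0168 0.1512] units [-0.3  -0.01 -0.42]
[0.5466 0.0177 0.1168] units [ 0.61  0.03 -1.15]
259 [ 0.0047246  -0.01341059 -0.05819562] [[-0.01261489 -0.01861104 -0.08519853]
 [ 0.01675115 -0.00237958 -0.03187905]]
```

>>> servo_tool([
  {"tx":0,"ty":0,"tz":-0.5,"twist":0,"gripper":1},
  {"tx":0,"ty":0,"tz":-0.37,"twist":0,"gripper":1},
  {"tx":0,"ty":0,"tz":-0.35,"twist":0,"gripper":1},
  {"tx":0,"ty":0,"tz":0,"twist":0,"gripper":1},
], newtons=8)

```text
clock: 26.78
tool_pos: [0.563, 0.0184, 0.1831]
ee_rot: [-0.025, 1.0, -0.0, -0.0]
wrist_force: [0.1, 0.2, -1.1]
gripper_width: 0.0397
gripper_force: 8.0
```

>>> servo_tool([
  {"tx":-0.23,"ty":-0.01,"tz":-0.13,"twist":0,"gripper":1},
  {"tx":-0.23,"ty":-0.01,"tz":-0.14,"twist":0,"gripper":1},
  {"tx":-0.2,"ty":-0.01,"tz":-0.17,"twist":0,"gripper":1},
  {"tx":-0.2,"ty":-0.01,"tz":-0.18,"twist":0,"gripper":1},
  {"tx":-0.15,"ty":0,"tz":-0.21,"twist":0,"gripper":1},
  {"tx":-0.15,"ty":0,"tz":-0.21,"twist":0,"gripper":1},
  {"tx":0,"ty":0,"tz":0,"twist":0,"gripper":1},
])

```text
clock: 27.65
tool_pos: [0.5278, 0.0173, 0.1517]
ee_rot: [-0.025, 1.0, -0.0, -0.001]
wrist_force: [0.3, -1.2, -0.7]
gripper_width: 0.0396
gripper_force: 8.0
```

Run:
```python
from h import *
s=manip.sense(); print(s["tool_pos"],s["gripper_width"],s["gripper_force"],s["wrist_force"])
im,d,P=cap("scene"); cv2.imwrite("pics/g.png",cv2.resize(im[130:270,200:400,::-1],(800,560)))
```

```text
[0.52781583 0.0172565  0.15173441] 0.03958968945965042 7.999953031539917 [ 0.30779846 -1.21976558 -0.72557014]
```

View pics/g.png

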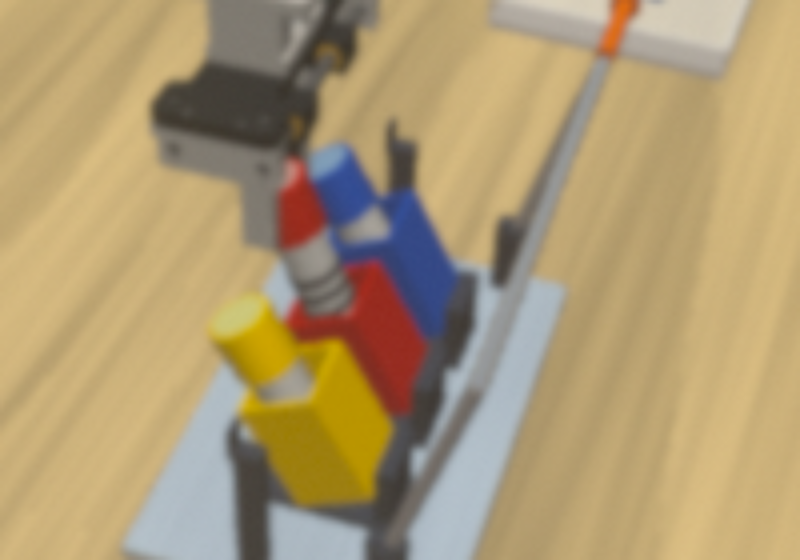

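The red light is tilted into its pocket (325,290), between its seated neighbours. I'll slide it home.

>>> servo_tool([
  {"tx":0.13,"ty":0,"tz":-0.23,"twist":0,"gripper":1},
  {"tx":0.13,"ty":0.01,"tz":-0.23,"twist":0,"gripper":1},
  {"tx":0.12,"ty":0.01,"tz":-0.23,"twist":0,"gripper":1},
  {"tx":0.12,"ty":0.01,"tz":-0.23,"twist":0,"gripper":1},
  {"tx":0.06,"ty":0,"tz":-0.12,"twist":0,"gripper":1},
  {"tx":0.06,"ty":0,"tz":-0.12,"twist":0,"gripper":1},
  {"tx":0,"ty":0,"tz":0,"twist":0,"gripper":1},
], newtons=5)

```text
clock: 28.58
tool_pos: [0.5471, 0.0182, 0.1174]
ee_rot: [-0.025, 1.0, -0.0, -0.0]
wrist_force: [-1.1, 0.5, -0.6]
gripper_width: 0.0397
gripper_force: 5.0
```

>>> servo_tool([
  {"tx":0.04,"ty":0,"tz":-0.08,"twist":0,"gripper":1},
  {"tx":0.03,"ty":0,"tz":-0.06,"twist":0,"gripper":1},
  {"tx":0,"ty":0,"tz":0,"twist":0,"gripper":1},
])

```text
clock: 28.95
tool_pos: [0.5492, 0.0182, 0.1135]
ee_rot: [-0.025, 1.0, 0.0, 0.0]
wrist_force: [-2.3, 0.2, 2.7]
gripper_width: 0.0401
gripper_force: 5.0
```

>>> servo_tool([
  {"tx":0,"ty":0,"tz":0,"twist":0,"gripper":0.38},
  {"tx":0,"ty":0,"tz":0,"twist":0,"gripper":0.38},
  {"tx":0,"ty":0,"tz":0,"twist":0,"gripper":0.38},
  {"tx":-0.1,"ty":0,"tz":0.4,"twist":0,"gripper":0.38},
  {"tx":-0.2,"ty":0,"tz":0.8,"twist":0,"gripper":0.38},
  {"tx":0,"ty":0,"tz":1,"twist":0,"gripper":0.38},
  {"tx":0,"ty":0,"tz":1,"twist":0,"gripper":0.38},
  {"tx":0,"ty":0,"tz":1,"twist":0,"gripper":0.38},
  {"tx":0,"ty":0,"tz":1,"twist":0,"gripper":0.38},
  {"tx":-1,"ty":0,"tz":0.8,"twist":0,"gripper":0.38},
])

```text
clock: 30.2
tool_pos: [0.5107, 0.0181, 0.2951]
ee_rot: [-0.024, 1.0, -0.0, 0.001]
wrist_force: [-0.2, 0.3, 0.2]
gripper_width: 0.0583
gripper_force: 0.0
```

>>> servo_tool([
  {"tx":-0.5,"ty":0.9,"tz":0,"twist":-0.98,"gripper":0.38},
  {"tx":0,"ty":0.9,"tz":0,"twist":-0.98,"gripper":0.38},
  {"tx":0,"ty":0.9,"tz":0,"twist":-0.98,"gripper":0.38},
  {"tx":0,"ty":0.9,"tz":0,"twist":-0.98,"gripper":0.38},
  {"tx":0,"ty":0.9,"tz":0,"twist":-0.98,"gripper":0.38},
  {"tx":0,"ty":0.9,"tz":0,"twist":-0.98,"gripper":0.38},
  {"tx":0,"ty":0,"tz":0,"twist":-0.98,"gripper":0.38},
  {"tx":0,"ty":0,"tz":0,"twist":-0.98,"gripper":0.38},
])

```text
clock: 31.2
tool_pos: [0.495, 0.1802, 0.2941]
ee_rot: [0.361, 0.933, 0.0, 0.0]
wrist_force: [0.1, 0.1, -0.5]
gripper_width: 0.0585
gripper_force: 0.0
```

Run:
```python
from h import *
s=manip.sense(); print(s["clock"],s["tool_pos"],s["ee_rot"].round(3))
L=np.radians(28)
for n in("top","scene"):
    im,d,P=cap(n); 
    if n=="scene": cv2.imwrite("pics/h.png",cv2.resize(im[100:380,100:460,::-1],(720,560)))
    dd=P[...,:2]-O; R=np.stack([dd@X,dd@Y,P[...,2]],-1)
    s_=-np.sin(L)*R[...,0]+np.cos(L)*R[...,2]; t=np.cos(L)*R[...,0]+np.sin(L)*R[...,2]
    for c,y0 in(("red",0),("yellow",-.072),("blue",.072)):
        k=(abs(R[...,1]-y0)<.03)&(s_>.105)&(s_<.2)&(abs(t-.044)<.04); top=np.percentile(s_[k],90); k&=s_>top-.004
        print(n,c,k.sum(),"lens s",top.round(4),"exp",.098+.049,"t,y",t[k].mean().round(4),R[...,1][k].mean().round(4))
    hsv=cv2.cvtColor(im,cv2.COLOR_RGB2HSV); m=(hsv[...,0]>=5)&(hsv[...,0]<14)&(hsv[...,1]>180)&(hsv[...,2]>100)&(P[...,2]>.19)&(P[...,2]<.24)&(P[...,1]>.12)&(P[...,1]<.27)
    q=R[m]; print(n,"handle rack",len(q),q.mean(0).round(4),np.percentile(q,[3,97],axis=0).round(4).tolist())
```

```text
31.2 [0.49500508 0.18022035 0.2941206 ] [0.361 0.933 0.    0.   ]
top red 209 lens s 0.1496 exp 0.14700000000000002 t,y 0.037 0.0005
top yellow 202 lens s 0.1496 exp 0.14700000000000002 t,y 0.0371 -0.0715
top blue 215 lens s 0.1491 exp 0.14700000000000002 t,y 0.0367 0.0724
top handle rack 96 [0.1153 0.1683 0.2163] [[0.1106, 0.1494, 0.2115], [0.1209, 0.1877, 0.2208]]
scene red 115 lens s 0.1462 exp 0.14700000000000002 t,y 0.0381 -0.0039
scene yellow 135 lens s 0.1463 exp 0.14700000000000002 t,y 0.0382 -0.0761
scene blue 103 lens s 0.146 exp 0.14700000000000002 t,y 0.0385 0.0676
scene handle rack 45 [0.1179 0.1828 0.2155] [[0.1137, 0.1511, 0.213], [0.1221, 0.2068, 0.2177]]
```

View pics/h.png

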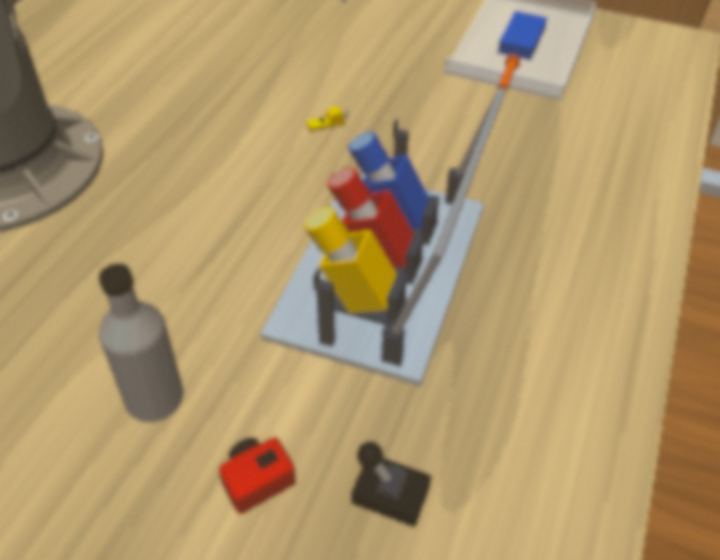

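All three are seated (lens heights match in both views) and the keeper is still open. Next is the handle (510,70).

>>> servo_tool([
  {"tx":0.75,"ty":0.07,"tz":0,"twist":-0.98,"gripper":0.38},
  {"tx":0.75,"ty":0.07,"tz":0,"twist":-0.98,"gripper":0.38},
  {"tx":0.75,"ty":0.07,"tz":0,"twist":-0.98,"gripper":0.38},
  {"tx":0.75,"ty":0.07,"tz":0,"twist":-0.98,"gripper":0.38},
  {"tx":0.75,"ty":0.07,"tz":0,"twist":-0.98,"gripper":0.38},
  {"tx":0.75,"ty":0.07,"tz":0,"twist":-0.98,"gripper":0.38},
  {"tx":0.75,"ty":0.06,"tz":0,"twist":-0.98,"gripper":0.38},
  {"tx":0.75,"ty":0.06,"tz":0,"twist":-0.98,"gripper":0.38},
  {"tx":0,"ty":0,"tz":-0.5,"twist":0,"gripper":0.38},
])

```text
clock: 32.42
tool_pos: [0.6764, 0.1962, 0.2787]
ee_rot: [0.688, 0.726, 0.0, 0.001]
wrist_force: [1.0, 0.8, 0.5]
gripper_width: 0.0582
gripper_force: 0.0
```

>>> servo_tool([
  {"tx":-0.05,"ty":0,"tz":-1,"twist":0,"gripper":0.38},
  {"tx":0,"ty":0,"tz":-1,"twist":0,"gripper":0.38},
  {"tx":0,"ty":0,"tz":-0.88,"twist":0,"gripper":0.38},
  {"tx":0,"ty":0,"tz":0,"twist":0,"gripper":0.6},
  {"tx":0,"ty":0,"tz":0,"twist":0,"gripper":1},
  {"tx":0,"ty":0,"tz":0,"twist":0,"gripper":1},
  {"tx":0,"ty":0,"tz":0,"twist":0,"gripper":1},
  {"tx":0,"ty":0,"tz":0,"twist":0,"gripper":1},
  {"tx":0,"ty":0,"tz":0,"twist":0,"gripper":1},
], newtons=10)

```text
clock: 33.55
tool_pos: [0.674, 0.1965, 0.1924]
ee_rot: [0.688, 0.725, 0.0, 0.0]
wrist_force: [0.9, 0.6, 3.7]
gripper_width: 0.0113
gripper_force: 10.0
```

Run:
```python
from h import *
s=manip.sense(); p=s["tool_pos"]; print(s["clock"],p,s["gripper_width"],s["gripper_force"],s["wrist_force"])
r=(p[:2]-O); x,y=r@X,r@Y; a0=np.arctan2(np.sqrt(.156**2-(x-.075)**2),x-.075); print("rack",x,y,np.degrees(a0))
# tool follows arc in equal steps
N=11; c=p
for k in range(1,N+1):
    a=a0+(np.radians(139.2)-a0)*k/N
    dx=.156*(np.cos(a)-np.cos(a0)); dz=.156*(np.sin(a)-np.sin(a0))
    t=p+np.array([dx*X[0],dx*X[1],dz]); print(((t-c)/.03).round(2),t.round(4)); c=t
```

```text
33.55 [0.67404334 0.19646309 0.19244898] 0.011274537829476258 10.000085681676865 [0.89173168 0.58599131 3.67411896]
rack 0.11405639360491024 0.17226029651158067 75.50109523244915
[-0.51 -0.03  0.11] [0.6586 0.1957 0.1956]
[-0.52 -0.03  0.05] [0.643  0.1949 0.1972]
[-0.52 -0.03  0.  ] [0.6272 0.1942 0.1972]
[-0.52 -0.03 -0.05] [0.6116 0.1934 0.1956]
[-0.51 -0.03 -0.11] [0.5961 0.1926 0.1925]
[-0.5  -0.02 -0.16] [0.5811 0.1919 0.1878]
[-0.48 -0.02 -0.21] [0.5666 0.1912 0.1816]
[-0.46 -0.02 -0.25] [0.5529 0.1905 0.174 ]
[-0.43 -0.02 -0.3 ] [0.5399 0.1899 0.165 ]
[-0.4  -0.02 -0.34] [0.528  0.1893 0.1547]
[-0.36 -0.02 -0.38] [0.5171 0.1887 0.1434]
```

>>> servo_tool([
  {"tx":-0.51,"ty":-0.03,"tz":0.11,"twist":0,"gripper":1},
  {"tx":-0.52,"ty":-0.03,"tz":0.05,"twist":0,"gripper":1},
  {"tx":-0.52,"ty":-0.03,"tz":0,"twist":0,"gripper":1},
  {"tx":-0.52,"ty":-0.03,"tz":-0.05,"twist":0,"gripper":1},
  {"tx":-0.51,"ty":-0.03,"tz":-0.11,"twist":0,"gripper":1},
  {"tx":-0.5,"ty":-0.02,"tz":-0.16,"twist":0,"gripper":1},
  {"tx":-0.48,"ty":-0.02,"tz":-0.21,"twist":0,"gripper":1},
  {"tx":-0.46,"ty":-0.02,"tz":-0.25,"twist":0,"gripper":1},
  {"tx":0,"ty":0,"tz":0,"twist":0,"gripper":1},
])

```text
clock: 34.67
tool_pos: [0.5512, 0.1899, 0.1728]
ee_rot: [0.688, 0.725, -0.001, -0.001]
wrist_force: [-4.1, 0.7, 4.1]
gripper_width: 0.0116
gripper_force: 10.0
```

>>> servo_tool([
  {"tx":-0.43,"ty":-0.02,"tz":-0.3,"twist":0,"gripper":1},
  {"tx":-0.4,"ty":-0.02,"tz":-0.34,"twist":0,"gripper":1},
  {"tx":0,"ty":0,"tz":0,"twist":0,"gripper":1},
])

```text
clock: 35.05
tool_pos: [0.5273, 0.1887, 0.1534]
ee_rot: [0.688, 0.725, -0.001, -0.0]
wrist_force: [-2.0, 0.4, -1.5]
gripper_width: 0.0117
gripper_force: 10.0
```

>>> servo_tool([
  {"tx":-0.17,"ty":-0.01,"tz":-0.16,"twist":0,"gripper":1},
  {"tx":-0.17,"ty":0,"tz":-0.17,"twist":0,"gripper":1},
  {"tx":0,"ty":0,"tz":0,"twist":0,"gripper":1},
])

```text
clock: 35.42
tool_pos: [0.5179, 0.1884, 0.1438]
ee_rot: [0.689, 0.725, -0.0, 0.0]
wrist_force: [3.2, -0.4, -4.7]
gripper_width: 0.0114
gripper_force: 10.0
```

>>> servo_tool([
  {"tx":-0.07,"ty":0,"tz":-0.09,"twist":0,"gripper":1},
  {"tx":0,"ty":0,"tz":0,"twist":0,"gripper":1},
])

```text
clock: 35.67
tool_pos: [0.5166, 0.1885, 0.1419]
ee_rot: [0.689, 0.725, 0.001, 0.0]
wrist_force: [4.2, -1.8, 1.5]
gripper_width: 0.0123
gripper_force: 10.0
```

```bash
cat > k.py <<'E'
from h import *
s=manip.sense(); print(s["clock"],s["tool_pos"],s["wrist_force"].round(1))
for n in("top","scene"):
    im,d,P=cap(n); dd=P[...,:2]-O; R=np.stack([dd@X,dd@Y,P[...,2]],-1)
    k=(np.abs(np.abs(R[...,1])-.11)<.012)|(abs(np.abs(R[...,1])-.036)<.008)
    k&=(R[...,2]>.135)&(R[...,2]<.21)&(R[...,0]<.02)&(R[...,0]>-.1)
    q=R[k]; c=q[q[:,2]>np.percentile(q[:,2],30)]
    print(n,len(q),np.median(q,0).round(4),np.percentile(q,[10,90],axis=0).round(4).tolist(),"keeper~",(np.radians(139.2)-np.arctan2(np.median(q[:,2])-.005-.06,np.median(q[:,0])-.075)).round(3))
E
python3 k.py
```

```text
35.675 [0.51658093 0.18849866 0.14191072] [ 4.2 -1.8  1.5]
top 185 [-0.0447  0.0282  0.167 ] [[-0.0483, -0.1131, 0.1639], [-0.0405, 0.1138, 0.1695]] keeper~ -0.006
scene 105 [-0.0413 -0.0344  0.1653] [[-0.0458, -0.1156, 0.1621], [-0.0386, 0.1126, 0.1674]] keeper~ -0.0
```

>>> servo_tool([
  {"tx":0,"ty":0,"tz":0,"twist":0,"gripper":0.5},
  {"tx":0,"ty":0,"tz":0,"twist":0,"gripper":0.5},
  {"tx":0,"ty":0,"tz":0,"twist":0,"gripper":0.5},
  {"tx":0,"ty":0,"tz":0.4,"twist":0,"gripper":0.5},
  {"tx":0,"ty":0,"tz":0.8,"twist":0,"gripper":0.5},
  {"tx":0,"ty":0,"tz":1,"twist":0,"gripper":0.5},
  {"tx":0,"ty":0,"tz":1,"twist":0,"gripper":0.5},
  {"tx":0,"ty":0.5,"tz":0,"twist":0,"gripper":0.5},
  {"tx":0,"ty":0,"tz":0,"twist":0,"gripper":0.5},
])

```text
clock: 36.9
tool_pos: [0.5155, 0.2048, 0.2375]
ee_rot: [0.688, 0.726, 0.0, -0.0]
wrist_force: [-0.0, 0.4, -0.0]
gripper_width: 0.0467
gripper_force: 0.0
```

```bash
python3 k.py
```

```text
36.9 [0.5154913  0.20484788 0.23746965] [-0.   0.4 -0. ]
top 185 [-0.0448  0.0281  0.1666] [[-0.0483, -0.1135, 0.1634], [-0.0405, 0.1138, 0.1692]] keeper~ -0.009
scene 105 [-0.0411 -0.0355  0.1655] [[-0.0459, -0.1147, 0.1623], [-0.0386, 0.1114, 0.1675]] keeper~ 0.001
```

```bash
python3 -c "
from cell import manip; print(manip.hand_in())"
```

```text
the job is handed in; nothing more can be done
None
```

All three flashlights are seated in the pockets of their own colour, the keeper measured closed (within 0.01 rad of its catch), the gripper is clear of everything, and the job was handed in at about 37 s; `hand_in()` returned no verdict.

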